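# Back out the gland screw of a digestion vessel with a reversible ratchet

### The arm

A 6-joint arm with a two-finger parallel gripper is mounted at the origin on a cart in front of the work surface, level with it; the furniture and walls round the work are solid. World frame = base frame: x ahead of the robot, y to its left, z up, the work surface at z = 0. Lengths are in m, angles in rad, forces in N, time in s.
With the tool pointing down it reaches from about 0.35 to 0.775 m from the base axis. Payload 7.3 kg.
Tool frame: the origin (TCP) lies on the centre line of the jaws, within the pads' length; the fingertips stand 11 mm ahead of it and the grasp point (between the pads) lies 8 mm behind it; y points along the fingers, z is the direction in which the jaws open and shut, and the axes are right-handed (so a half turn about y gives the same grasp; the last joint's range is limited). The gripper opens to 92 mm and grips with 3 to 60 N. Pads are 19 mm wide; open, the fingers measure 130 mm over their backs; the gripper's body (75 mm by 190 mm) begins 47 mm behind the grasp point.
Start: joints at [1.106, 0.342, 1.524, -0, 1.275, -0.146], TCP at [0.165, 0.499, 0.238] pointing down, gripper open.
Joint ranges: [-2.53, 2.53], [-0.77, 2.02], [0.04, 2.7], [-1, 4.14], [0.28, 2.66], [-3.11, 3.11]. Speed limits (rad/s): [2.57, 2.57, 3.14, 3.14, 3.14, 3.14].

### API

Orientations are given as [roll, pitch, yaw] about the fixed x, y, z axes, in that order (R = Rz(yaw) Ry(pitch) Rx(roll)).
In Python, from cell import robot, cams gives the robot as it stands.
- The arm moves only by the tool apply_moves, never from a script. Its argument "plan" is a list of rows, each a list of 7 numbers: the shift along the tool's x, y, z in m, then the turn, a rotation vector about the tool's x, y, z in degrees, then the gripper command: -1 is fully open, 1 is shut, values between are in proportion. A call has exactly 5 rows; each row is the pose to reach, as a shift and turn from the pose commanded when the call began, along the tool's axes at that moment; what a row does not reach only later rows make up. A row lasts 1/8 s, in which the tool goes at most 62.5 mm and 10.7 degrees, less where a joint would pass 70% of its speed; a pose out of reach is approached as far as the arm can. A call with a gripper value outside its range is refused whole. The fingers move at their own pace and stop on an object; "squeeze" is the grip in N (left out, the last holds). Time passes only in rows, so rows that repeat a pose let the fingers close, or fill a call up. It gives the time, the measured TCP pose, the force and the opening at its end, in the units of the state.
- robot.observe(): the state, without advancing time (a new reading comes with each control period).
- cams.read_camera(name): name is "side" or "top" or "wrist"; returns the picture (420x560x3 uint8, blue, green, red); there is no depth.
- cams.calibration(name): a dict with "fx", "fy", "cx", "cy" (pixels), "dist" ([k1, k2, p1, p2, k3] as OpenCV has them; the pictures are not rectified), "extrinsics" (4x4, takes a point from world to camera coordinates); the wrist camera has in their place "T_tool_cam" (4x4, takes a point from camera to tool coordinates, whose origin is the TCP and whose axes are the tool frame's). Camera axes: x right, y up, looking along -z (the intrinsics and any distortion apply to the point x, -y, -z); pixel columns grow to the right and rows downward; lengths in m; the calibration is good to about 2 mm. A picture is of the moment at which its call begins: read the wrist's pose just before it. calibration takes no time and is no camera call.
- robot.hand_in(): hands the job in, once; it reports no verdict.
The state is a dict: "time": time; "qpos": joint angles; "qvel": joint speeds; "joint_efforts": joint torques, N m; "tool_pos": TCP position; "tool_rot": TCP orientation; "contact_force": force on the tool from outside, world axes, zero at the start; "torque": the same for the moment, N m; "opening": finger opening in m.
Only numpy, scipy, OpenCV 4.12 (cv2) and the standard library are available. Lean on these libraries where they do the work, as an engineer would, in place of code of your own. Each camera call takes 0.05 s, during which the arm holds its last target. There are 200 camera calls.

### The job

The hex gland screw on top of the digestion vessel is still tight, and the ratchet wrench sitting on it is set to tighten: first flip its direction lever fully over to the loosening side, without turning the screw any tighter. Then work the handle to and fro between the gauge and the valve to back the screw out, anticlockwise seen from above, until you feel it come up against its stop; snug it there for a moment with a pull of about 10 N on the handle, so that it stays parked clear of the seal, and let go. Go gently, with never more than 18 N on the wrench or the vessel, and leave the other things on the cart where they are.

Things in the scene. Friction and masses are not known exactly. Their poses are not given: they have to be found in the camera images.
- vessel: Pressure digestion vessel in a square bench holder, fixed to the cart top: base plate 132 x 132 mm, steel body 82 mm across, bolted head 101 mm across, its top 90 mm above the cart. Origin on the cart top under the screw's vertical axis, z up; +y is the direction in which the wrench handle points in the middle of its swing.
- gauge_top (a point): Middle of the white dial of the pressure gauge, 40 mm across, facing up, on a stem fixed to the vessel; 80 mm from the screw's axis, 1.05 rad anticlockwise (seen from above) of the middle of the handle's swing, 148 mm above the cart.
- valve_top (a point): Top of the valve's round black knob, 25 mm across, on a stem fixed to the vessel; 80 mm from the screw's axis, 1.05 rad clockwise of the middle of the handle's swing, 155 mm above the cart.
- head_centre (a point): Point on the screw's vertical axis at half the height of the ratchet head (head: 54 mm across, 18 mm high, its top 125 mm above the cart), fixed to the vessel, axes like the vessel's. The wrench turns about this axis.
- handle_grip (a point): Point on the centre line of the wrench's dark round handle, 135 mm from the screw's axis and 116 mm above the cart; x points from the screw along the handle to its end, z up. The handle is about 20 mm thick (21.5 mm over the rubber rings), reaches from 76 to 183 mm from the axis, and is clear underneath.
- lever_tab (a point): Centre of the black thumb tab of the direction lever on top of the ratchet head: 15 mm (along the lever) x 10 mm (across) x 15 mm high, top 15.5 mm above the head. The lever's upright pin is 34 mm from the screw's axis towards the handle; from it the tab points back over the head's middle, 34 mm from the pin, and swings across the handle's line by 12 mm either side.
- lever (a joint): Direction lever, rad: 0 = at its stop on the tightening side (as found), 0.72 = at its stop on the loosening side. Seen looking from the screw out along the handle, the tab thereby moves from the left of the handle's line to the right. A spring resists with about 2 N at the tab up to the middle, then snaps it over; on the loosening side it may rest anywhere from 0.6 to 0.72.
- ratchet (a joint): Swing of the wrench handle, rad: 0 in the middle of its room, growing anticlockwise seen from above, hard limits at -0.84 and 0.84. With the lever on the loosening side, growing values carry the screw along after at most one tooth (0.35 rad) of free play, and the way back clicks over the teeth with under 3 N at handle_grip. Stays where it is left.
- screw (a joint): Turn of the gland screw, rad, growing anticlockwise seen from above, which loosens it; its zero has no meaning. The packed thread drags evenly, about 4 to 5 N at handle_grip. Found 1.1 to 1.9 rad short of its stop, which is rigid, out of sight and only to be felt: the handle goes no further and the load climbs.
- screw_mark (a point): Point on the screw's hex, 20 mm from its axis, below the ratchet head; turns with the screw.
- acid_bottle: Brown bottle with a red cap, 60 mm across, 121 mm high; origin under its base. To be left alone.
- standard_bottle: White bottle with a blue cap, 48 mm across, 101 mm high; origin under its base. To be left alone.
- cone_case: Round black and white case, 61 mm across, 24 mm high; origin under its base. To be left alone.
- beaker: Clear beaker, 53 mm across, 66 mm high; origin under its base. To be left alone.
- marker: Black marker pen lying down, 138 mm long, 16 mm thick; origin under its middle. To be left alone.

How it is judged:
On the way, in this order (a step that is already met when the one before it is completed fails the run):
1. the direction lever is over on the loosening side and the screw has not been turned (value of joint lever above 0.5 rad and distance of screw_mark from where it was at the start of the episode below 0.002 m), for 0.2 s.
2. the screw is out against its stop and is snugged there with more than 7 N on the wrench (value of joint screw above 1.82 rad and contact force between the fingers and vessel above 7 N), for 0.2 s.
At the end, for the whole second after the job is handed in: The screw is backed out to within 0.08 rad of its stop, the direction lever is still on the loosening side (at least 0.5 rad from its tightening stop), the wrench is let go and at rest (value of joint lever above 0.5 rad and value of joint screw above 1.82 rad and velocity of joint screw between -0.05 and 0.05 rad/s and velocity of joint ratchet between -0.05 and 0.05 rad/s); the robot touches nothing.
It fails at once if the wrench or the vessel is loaded with more than 18 N (contact force between any of the fingers, the arm and vessel above 18 N).
It fails at once if another thing on the cart is shifted by more than 3 cm (distance of any of acid_bottle, standard_bottle, cone_case, beaker, marker from where it was at the start of the episode above 0.03 m).
It fails at once if a bottle or the beaker is tipped (angle between any of acid_bottle, standard_bottle, beaker's own z axis and vertical above 0.5 rad).
It also fails if it takes over 72 s, if anything falls off the work surface, if the arm or the gripper's body presses on something with over 40 N, if the wrist force passes 120 N, or if a joint passes its speed limit or range.

## Working session

There is one attempt and no reset: what is moved stays moved. The work goes in short steps, Python scripts to look and compute and a tool call to move; the robot and the scene stay as the last step left them, time stands still between calls to the robot, and variables do not carry over. Pictures are saved under pics/ and viewed, about 8 in all and at most 12, crops included, and the job is handed in when it is done.

Besides the shell and the picture viewer there is one more tool, called after "Call:" as a command line: name --pt "numbers of a row" for each row, then --argument value for the rest. apply_moves: Moves the arm, as the interface text tells. Its arguments: {"type":"object","properties":{"plan":{"type":"array","items":{"type":"array","items":{"type":"number"}}},"squeeze":{"type":"number"}},"required":["plan"]}

```bash
ls; mkdir -p pics
python3 - <<'E'
from cell import robot,cams
import cv2,numpy as np
s=robot.observe(); print(s)
for n in("side","top"):
    cv2.imwrite(f"pics/{n}0.png",cams.read_camera(n)); c=cams.calibration(n); print(n,{k:np.round(v,4).tolist() for k,v in c.items()})
print({k:np.round(v,4).tolist() for k,v in cams.calibration("wrist").items()})
E
```

```text
pics
{'time': 0.0, 'qpos': array([ 1.10600914e+00,  3.42715094e-01,  1.52500467e+00, -4.73498741e-06,
        1.27538111e+00, -1.45993142e-01]), 'qvel': array([-7.36579271e-04,  7.90084159e-04,  1.32557331e-03, -4.41197414e-05,
       -5.42530053e-04, -6.93545608e-04]), 'joint_efforts': array([-8.62434317e-04, -4.31244385e+01, -2.44219422e+01,  7.15573551e-02,
        5.60223078e-02, -1.40201573e-04]), 'tool_pos': array([0.16435092, 0.49821165, 0.23705321]), 'tool_rot': array([-1.57228916e+00,  2.14928729e-04, -3.18792819e-01]), 'contact_force': array([-0.12258642,  0.86853062,  0.64460087]), 'torque': array([ 0.00248007, -0.01973931,  0.02066499]), 'opening': 0.09186021087474389}
side {'fx': 483.5235, 'fy': 483.5235, 'cx': 278.7196, 'cy': 216.0713, 'dist': [-0.0241, 0.0, 0.0, 0.0, 0.0], 'extrinsics': [[0.8913, -0.4532, -0.014, -0.4973], [0.3004, 0.5672, 0.7668, -0.239], [-0.3396, -0.6877, 0.6417, -0.9929], [0.0, 0.0, 0.0, 1.0]]}
top {'fx': 515.569, 'fy': 515.569, 'cx': 277.0367, 'cy': 208.2259, 'dist': [0.0601, 0.0, 0.0, 0.0, 0.0], 'extrinsics': [[-0.0072, -0.9999, -0.0097, -0.0369], [0.9911, -0.0084, 0.133, -0.5269], [-0.1331, -0.0086, 0.9911, -1.151], [0.0, 0.0, 0.0, 1.0]]}
{'fx': 328.9052, 'fy': 328.9052, 'cx': 280.973, 'cy': 211.9761, 'dist': [0.0019, 0.0, 0.0, 0.0, 0.0], 'T_tool_cam': [[0.0001, -0.9664, -0.2571, -0.0693], [-0.0007, 0.2571, -0.9664, -0.1478], [1.0, 0.0003, -0.0006, -0.0002], [0.0, 0.0, 0.0, 1.0]]}
```

View pics/top0.png

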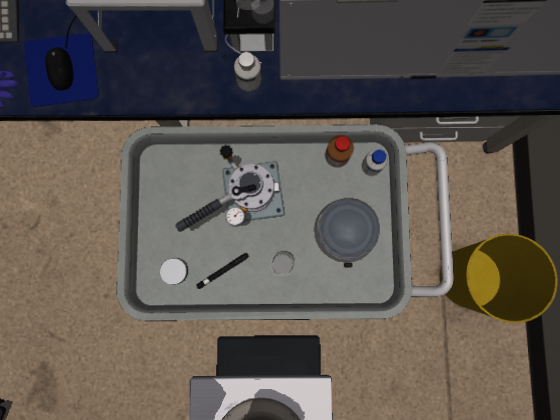

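View pics/side0.png

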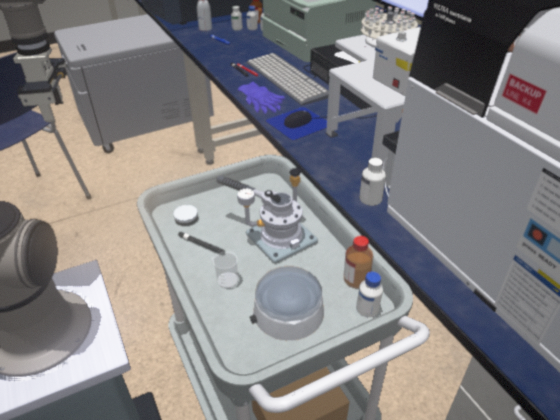

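The top picture shows the vessel at about (250,185), handle end (181,226), gauge (235,216) and valve (226,151). I'll take zoomed crops for precision.

Run:
```python
import cv2,numpy as np
a=cv2.imread("pics/top0.png")[135:240,165:300]; b=cv2.imread("pics/side0.png")[165:265,205:325]
a=cv2.resize(a,(540,420),interpolation=cv2.INTER_CUBIC); 
cv2.imwrite("pics/crop.png",cv2.resize(a,None,fx=1.4,fy=1.4))
cv2.imwrite("pics/crops.png",cv2.resize(b,None,fx=6,fy=6,interpolation=cv2.INTER_CUBIC))
```

```text
(no output)
```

View pics/crop.png

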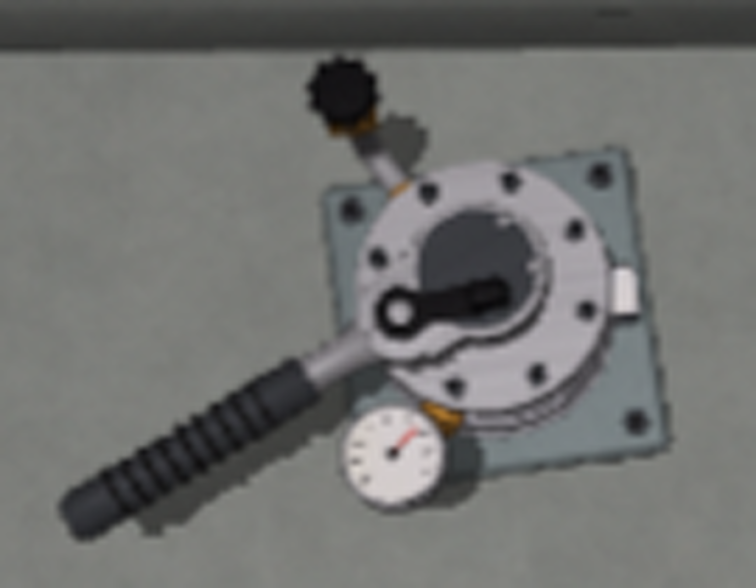

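View pics/crops.png

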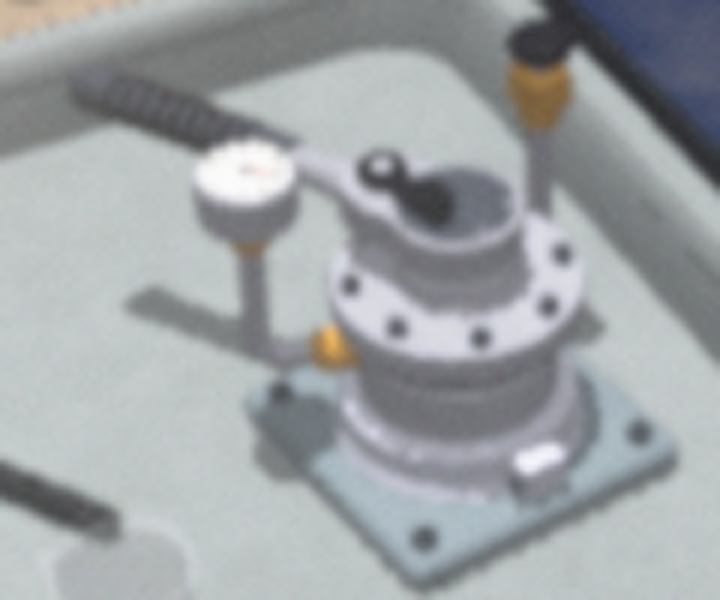

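```bash
cat > h.py <<'E'
import cv2,numpy as np
from scipy.spatial.transform import Rotation as R
from cell import robot,cams
F=np.diag([1,-1,-1.])
def proj(P,name,T=None):
    c=cams.calibration(name); E=T if T is not None else c["extrinsics"]
    E=np.array(E); K=np.array([[c["fx"],0,c["cx"]],[0,c["fy"],c["cy"]],[0,0,1]])
    p=(E[:3,:3]@np.atleast_2d(P).T).T+E[:3,3]
    return cv2.projectPoints((p@F),np.zeros(3),np.zeros(3),K,np.array(c["dist"]))[0].reshape(-1,2)
def wristE(s):
    T=np.eye(4);T[:3,:3]=R.from_euler('xyz',s["tool_rot"]).as_matrix();T[:3,3]=s["tool_pos"]
    return np.linalg.inv(T@np.array(cams.calibration("wrist")["T_tool_cam"]))
def model(x,y,yaw,q,lev=0.0):
    pol=lambda r,a,z:[x+r*np.cos(a),y+r*np.sin(a),z]
    m=yaw; # yaw = world angle of mid-swing direction
    d=dict(gauge=pol(.08,m+1.05,.148),valve=pol(.08,m-1.05,.155),head=[x,y,.125],
      end=pol(.178,m+q,.116),pin=pol(.034,m+q,.134))
    a=m+q; pin=np.array(d["pin"][:2]); 
    b=a+np.pi+.36-lev  # tightening: tab left of handle line looking outward (+90deg side)
    b=a+np.pi-(.36-lev)
    t=pin+.034*np.array([np.cos(b),np.sin(b)]); d["tab"]=[*t,.1405]
    return d
E
python3 - <<'E'
from h import *
from scipy.optimize import least_squares
top={'gauge':(393,454),'valve':(343,92),'end':(84,515),'pin':(399,312),'head':(475,265),'tab':(490,293)}
side={'gauge':(247,175),'valve':(540,45),'end':(93,87),'pin':(382,168),'head':(462,207)}
M={'top':{k:(165+(a-2.3)/5.6,135+(b-2.3)/5.6) for k,(a,b) in top.items()},'side':{k:(205+(a-2.5)/6,165+(b-2.5)/6) for k,(a,b) in side.items()}}
def f(p):
    d=model(*p[:4]); r=[]
    for n,m in M.items(): r+=list((proj(np.array([d[k] for k in m]),n)-np.array(list(m.values()))).ravel())
    return np.array(r)
best=min((least_squares(f,[.6,.05,y0,0]) for y0 in(1.5,2.5,-2.5)),key=lambda s:s.cost)
print(best.x,best.cost);print(np.round(best.fun.reshape(-1,2),1));d=model(*best.x)
for k,v in d.items():print(k,np.round(v,4))
E
```

```text
[0.57142675 0.01517095 1.70714917 0.4063972 ] 5.5215858297115075
[[ 0.3 -0.3]
 [ 0.2 -1.1]
 [-0.6 -0.7]
 [ 0.4 -0.7]
 [ 0.8  0.2]
 [-0.3 -0.9]
 [-0.8  0.5]
 [-0.2 -0.8]
 [-0.9  1. ]
 [-0.5 -0.3]
 [-1.4  0.9]]
gauge [0.4973 0.0452 0.148 ]
valve [0.6348 0.064  0.155 ]
head [0.5714 0.0152 0.125 ]
end [0.4795 0.1676 0.116 ]
pin [0.5539 0.0443 0.134 ]
tab [0.56   0.0109 0.1405]
```

The pictures agree with the model: residuals are about 1 px or less. The screw axis is at (0.571, 0.015) and the handle is at q≈0.41. I'll move over the left side of the tab, fist closed, in two calls.

Call:
apply_moves --pt "0.051 0 -0.036 0 8 0 1" --pt "0.102 0 -0.073 0 16 0 1" --pt "0.153 0 -0.109 0 24.5 0 1" --pt "0.204 0 -0.146 0 32.5 0 1" --pt "0.255 0 -0.182 0 40.4 0 1" --squeeze 5

```text
time: 0.72
tool_pos: [0.3498, 0.2448, 0.2377]
tool_rot: [-1.571, 0.0, -1.028]
contact_force: [2.5, 0.6, 0.4]
opening: 0.0464
```

```bash
cat >> h.py <<'E'
def togo(target,yawdeg,s=None):
    s=s or robot.observe(); Rt=R.from_euler('xyz',s["tool_rot"]); 
    T=R.from_euler('xyz',[-np.pi/2,0,np.radians(yawdeg)])
    return np.round(Rt.inv().apply(np.array(target)-s["tool_pos"]),4),np.round((Rt.inv()*T).as_rotvec(degrees=True),2)
def st():
    s=robot.observe(); print(round(s["time"],3),np.round(s["tool_pos"],4),np.round(np.degrees(s["tool_rot"]),2),np.round(s["contact_force"],2),round(s["opening"],4)); return s
E
python3 -c "
from h import *
s=st();print(togo([.5346,-.007,.22],-59,s))"
```

```text
0.725 [0.3498 0.2448 0.2377] [-8.999e+01  1.000e-02 -5.891e+01] [2.52 0.58 0.35] 0.0464
(array([0.311 , 0.0176, 0.0282]), array([-0.01,  0.09, -0.01]))
```

Call:
apply_moves --pt "0.062 0 0.006 0 0 0 1" --pt "0.124 0 0.011 0 0 0 1" --pt "0.186 0 0.017 0 0 0 1" --pt "0.248 0.008 0.023 0 0 0 1" --pt "0.311 0.0176 0.0282 0 0 0 1"

```text
time: 1.35
tool_pos: [0.5349, -0.0049, 0.2201]
tool_rot: [-1.57, 0.0, -1.024]
contact_force: [0.0, 0.8, -0.1]
opening: 0.0013
```

Run:
```python
from h import *
s=st()
im=cams.read_camera("wrist"); cv2.imwrite("pics/w1raw.png",im)
d=model(.5714,.0152,1.70715,.4064)
P=proj(np.array(list(d.values())),"wrist",wristE(s)); print(dict(zip(d,np.round(P).tolist())))
for p in P: cv2.circle(im,tuple(int(round(v)) for v in p),3,(0,255,0),1)
cv2.imwrite("pics/w1.png",im)
```

```text
1.35 [ 0.5349 -0.0049  0.2201] [-8.998e+01  1.000e-02 -5.868e+01] [ 0.04  0.77 -0.06] 0.0013
{'gauge': [272.0, 135.0], 'valve': [461.0, 220.0], 'head': [335.0, 220.0], 'end': [346.0, -45.0], 'pin': [340.0, 178.0], 'tab': [322.0, 223.0]}
```

View pics/w1.png

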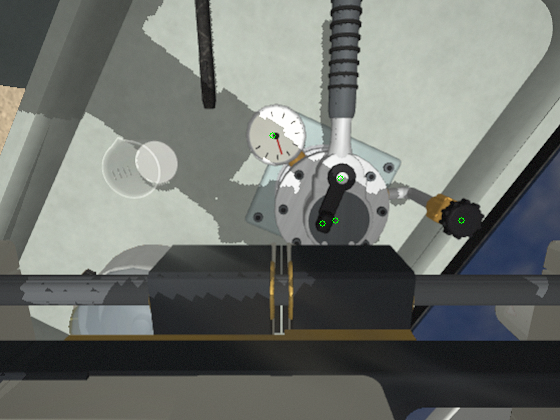

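The wrist view confirms the model: pin at (342,178), tab (325,220), gauge (276,135), all within 2–3 mm. Next I descend beside the tab.

Call:
apply_moves --pt "0 0.03 0 0 0 0 1" --pt "0 0.055 0 0 0 0 1" --pt "0 0.07 0 0 0 0 1" --pt "0 0.079 0 0 0 0 1" --pt "0 0.079 0 0 0 0 1"

```text
time: 2.02
tool_pos: [0.5339, -0.0029, 0.1412]
tool_rot: [-1.571, 0.0, -1.024]
contact_force: [-0.1, -0.2, -0.1]
opening: 0.0005
```

Call:
apply_moves --pt "0 0 0.003 0 0 0 1" --pt "0 0 0.006 0 0 0 1" --pt "0 0 0.009 0 0 0 1" --pt "0 0 0.012 0 0 0 1" --pt "0 0 0.014 0 0 0 1"

```text
time: 2.65
tool_pos: [0.5459, 0.0039, 0.1414]
tool_rot: [-1.572, -0.0, -1.024]
contact_force: [-1.4, -3.9, 1.9]
opening: 0.0004
```

Call:
apply_moves --pt "0 0 0.003 0 0 0 1" --pt "0 0 0.006 0 0 0 1" --pt "0 0 0.009 0 0 0 1" --pt "0 0 0.012 0 0 0 1" --pt "0 0 0.012 0 0 0 1"

```text
time: 3.28
tool_pos: [0.5562, 0.011, 0.1412]
tool_rot: [-1.571, 0.001, -1.024]
contact_force: [0.8, 0.7, 0.7]
opening: 0.0006
```

Call:
apply_moves --pt "0 0 -0.01 0 0 0 1" --pt "0 -0.04 -0.01 0 0 0 1" --pt "0 -0.085 -0.005 0 0 0 1" --pt "-0.06 -0.085 0.01 0 0 0 0.2" --pt "-0.1 -0.085 0.016 0 0 0 0.2"

```text
time: 3.9
tool_pos: [0.5166, 0.1055, 0.2267]
tool_rot: [-1.57, 0.001, -1.024]
contact_force: [0.3, 0.1, -0.1]
opening: 0.0157
```

Run:
```python
from h import *
s=st()
im=cams.read_camera("wrist"); 
d=model(.5722,.0157,1.70715,.4064,.72); d["tabold"]=model(.5722,.0157,1.70715,.4064,0)["tab"]
P=proj(np.array(list(d.values())),"wrist",wristE(s)); print(dict(zip(d,np.round(P).tolist())))
for p in P: cv2.circle(im,tuple(int(round(v)) for v in p),3,(0,255,0),1)
cv2.imwrite("pics/w2.png",im)
a=1.70715+.4064
print(togo([.5722+.142*np.cos(a),.0157+.142*np.sin(a),.112],np.degrees(a)-180,s))
```

```text
3.9 [0.5166 0.1055 0.2267] [-8.996e+01  3.000e-02 -5.869e+01] [ 0.33  0.13 -0.05] 0.0157
{'gauge': [219.0, 277.0], 'valve': [385.0, 346.0], 'head': [282.0, 333.0], 'end': [283.0, 120.0], 'pin': [282.0, 303.0], 'tab': [297.0, 342.0], 'tabold': [268.0, 342.0]}
(array([-0.0363,  0.1147,  0.0013]), array([-0.04,  0.22, -0.03]))
```

View pics/w2.png

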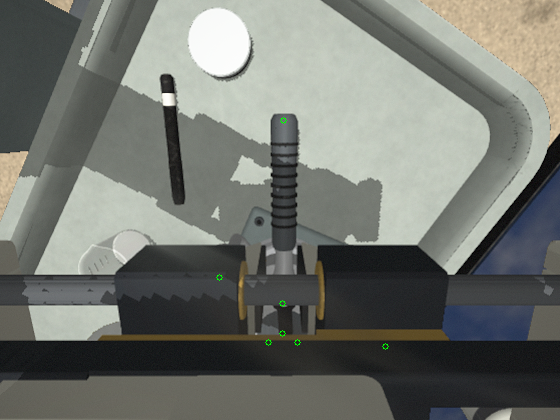

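Run:
```python
from h import *
b=cams.read_camera("side")[165:265,205:325]; t=cams.read_camera("top")[135:240,165:300]
b=cv2.resize(b,(480,400),interpolation=cv2.INTER_CUBIC);t=cv2.resize(t,(320,249),interpolation=cv2.INTER_CUBIC)
o=np.zeros((400,800,3),np.uint8);o[:,:480]=b;o[:249,480:]=t;cv2.imwrite("pics/c2.png",o)
```

```text
(no output)
```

View pics/c2.png

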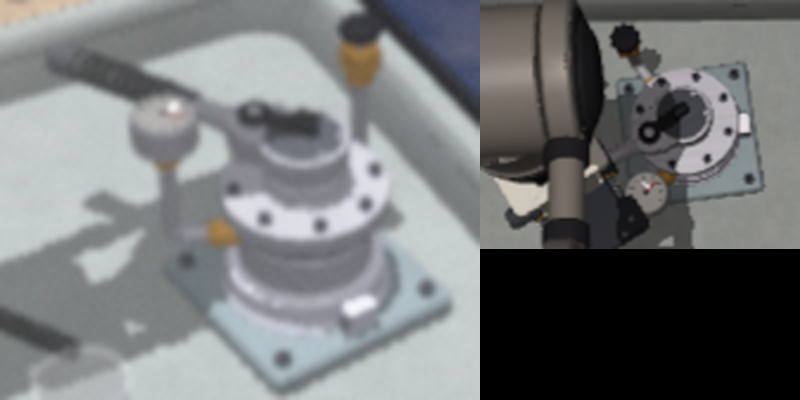

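The lever is clearly over: in the top inset the pin is at (649,131) and the tab at (688,107), right of the handle line. Next I go to the handle and straddle it.

Call:
apply_moves --pt "-0.036 0.02 0.001 0 0 0 0.2" --pt "-0.036 0.06 0.001 0 0 0 0.2" --pt "-0.036 0.095 0.001 0 0 0 0.2" --pt "-0.036 0.115 0.001 0 0 0 0.2" --pt "-0.036 0.115 0.001 0 0 0 0.2"

```text
time: 4.68
tool_pos: [0.499, 0.1343, 0.1099]
tool_rot: [-1.574, 0.002, -1.025]
contact_force: [0.4, -0.8, 0.1]
opening: 0.0366
```

```bash
cat >> h.py <<'E'
A=np.array([.5722,.0157])
def polar(s):
    v=s["tool_pos"][:2]-A; a=np.arctan2(v[1],v[0]); yaw=s["tool_rot"][2]
    print("r %.4f q_tcp %.3f q_yaw %.3f"%(np.hypot(*v),a-1.70715,(yaw+np.pi)-1.70715))
    f=s["contact_force"]; print("F radial %.2f ccw %.2f z %.2f"%(f[0]*np.cos(a)+f[1]*np.sin(a),-f[0]*np.sin(a)+f[1]*np.cos(a),f[2]))
def arc(qs,r=.142,z=.112):
    s=st(); polar(s)
    for q in qs:
        a=1.70715+q; sh,t=togo([A[0]+r*np.cos(a),A[1]+r*np.sin(a),z],np.degrees(a)-180,s); print([round(float(x),4) for x in sh],[round(float(x),1) for x in t])
E
python3 -c "
from h import *
arc([.33,.2,.07,-.06,-.19])"
```

```text
4.675 [0.499  0.1343 0.1099] [-9.020e+01  9.000e-02 -5.873e+01] [ 0.36 -0.81  0.12] 0.0366
r 0.1394 q_tcp 0.416 q_yaw 0.409
F radial -0.88 ccw 0.12 z 0.12
[-0.0022, -0.0021, 0.0122] [0.2, 4.5, -0.1]
[0.0005, -0.0022, 0.0305] [0.2, 12.0, -0.1]
[0.0055, -0.0023, 0.0482] [0.2, 19.4, -0.1]
[0.0127, -0.0023, 0.0652] [0.2, 26.9, -0.0]
[0.0221, -0.0024, 0.0811] [0.2, 34.4, -0.0]
```

```bash
python3 -c "
from h import *
arc([.37,.33,.25,.15,.05],r=.141)"
```

```text
4.675 [0.499  0.1343 0.1099] [-9.020e+01  9.000e-02 -5.873e+01] [ 0.36 -0.81  0.12] 0.0366
r 0.1394 q_tcp 0.416 q_yaw 0.409
F radial -0.88 ccw 0.12 z 0.12
[-0.0015, -0.0021, 0.0065] [0.2, 2.3, -0.1]
[-0.0012, -0.0021, 0.0121] [0.2, 4.5, -0.1]
[0.0001, -0.0022, 0.0233] [0.2, 9.1, -0.1]
[0.0031, -0.0022, 0.0371] [0.2, 14.9, -0.1]
[0.0074, -0.0023, 0.0505] [0.2, 20.6, -0.1]
```

Call:
apply_moves --pt "-0.0015 -0.001 0.0065 0 2.3 0 0.2" --pt "-0.001 -0.002 0.012 0 4.5 0 0.2" --pt "0 -0.002 0.023 0 9.1 0 0.2" --pt "0.003 -0.002 0.037 0 14.9 0 0.2" --pt "0.0075 -0.002 0.0505 0 20.6 0 0.2"

```text
time: 5.3
tool_pos: [0.5479, 0.1549, 0.1147]
tool_rot: [-1.569, -0.0, -1.387]
contact_force: [-0.5, -0.8, 0.1]
opening: 0.0367
```

```bash
python3 -c "
from h import *
arc([-.05,-.15,-.25,-.35,-.43],r=.141)"
```

```text
5.3 [0.5479 0.1549 0.1147] [-89.92  -0.   -79.48] [-0.52 -0.76  0.07] 0.0367
r 0.1413 q_tcp 0.037 q_yaw 0.047
F radial -0.66 ccw 0.64 z 0.07
[0.0009, 0.0027, 0.0122] [-0.1, 5.6, -0.0]
[0.003, 0.0027, 0.0261] [-0.1, 11.3, -0.0]
[0.0065, 0.0028, 0.0398] [-0.1, 17.0, -0.0]
[0.0113, 0.0028, 0.053] [-0.1, 22.8, -0.0]
[0.016, 0.0028, 0.0632] [-0.1, 27.3, -0.0]
```

Call:
apply_moves --pt "0.001 0.001 0.0125 0 5.6 0 0.2" --pt "0.003 0.001 0.026 0 11.3 0 0.2" --pt "0.0065 0.001 0.04 0 17 0 0.2" --pt "0.011 0.001 0.053 0 22.8 0 0.2" --pt "0.016 0.001 0.063 0 27.3 0 0.2"

```text
time: 5.92
tool_pos: [0.6129, 0.1507, 0.1137]
tool_rot: [-1.569, 0.001, -1.863]
contact_force: [0.0, -0.0, 0.5]
opening: 0.0372
```

```bash
python3 -c "
from h import *
arc([-.52,-.61,-.69,-.76,-.80],r=.141)
cv2.imwrite('pics/w3.png',cams.read_camera('wrist'))"
```

```text
5.925 [0.6129 0.1507 0.1137] [-8.9920e+01  5.0000e-02 -1.0676e+02] [ 0.04 -0.02  0.49] 0.0372
r 0.1410 q_tcp -0.429 q_yaw -0.429
F radial -0.00 ccw -0.05 z 0.49
[0.0006, 0.0017, 0.0128] [-0.1, 5.2, -0.1]
[0.0023, 0.0017, 0.0253] [-0.1, 10.4, -0.1]
[0.0048, 0.0017, 0.0363] [-0.1, 15.0, -0.1]
[0.0076, 0.0017, 0.0458] [-0.1, 19.0, -0.1]
[0.0096, 0.0017, 0.0511] [-0.1, 21.3, -0.1]
```

View pics/w3.png

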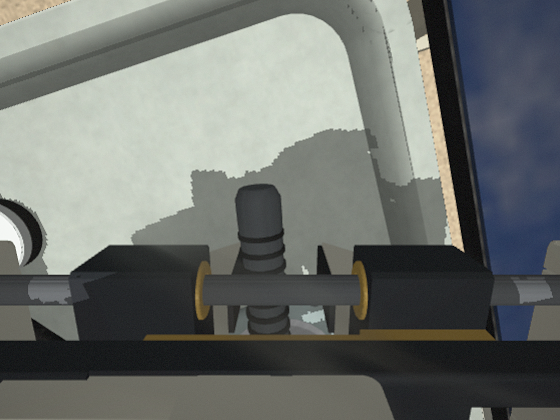

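Run:
```python
from h import *
from scipy.optimize import fsolve
def ray(u,v,z): return fsolve(lambda p: proj(np.array([p[0],p[1],z]),"top")[0]-[u,v],[.65,.05])
for name,(u,v) in dict(bench=(226,116),rimout=(226,128),riminner=(226,136)).items():
    for z in (-.05,0,.03,.06,.1,.15):
        p=ray(u,v,z); print(name,z,np.round(p,3),np.round(proj(np.array([*p,z]),"side")[0]))
im=cv2.imread("pics/top0.png"); print(im[100:150,226].tolist())
s=cv2.imread("pics/side0.png")
print("side row 175", [(c,s[175,c].tolist()) for c in range(285,320)])
```

```text
bench -0.05 [0.774 0.087] [334. 214.]
bench 0 [0.758 0.081] [331. 203.]
bench 0.03 [0.748 0.078] [329. 196.]
bench 0.06 [0.739 0.075] [327. 189.]
bench 0.1 [0.726 0.07 ] [325. 178.]
bench 0.15 [0.71  0.065] [321. 165.]
rimout -0.05 [0.743 0.087] [324. 218.]
rimout 0 [0.728 0.081] [322. 206.]
rimout 0.03 [0.719 0.078] [320. 199.]
rimout 0.06 [0.71  0.075] [318. 192.]
rimout 0.1 [0.698 0.07 ] [315. 181.]
rimout 0.15 [0.683 0.065] [312. 167.]
riminner -0.05 [0.722 0.087] [318. 220.]
riminner 0 [0.708 0.081] [315. 209.]
riminner 0.03 [0.7   0.078] [313. 201.]
riminner 0.06 [0.691 0.075] [312. 194.]
riminner 0.1 [0.68 0.07] [309. 183.]
riminner 0.15 [0.666 0.065] [306. 169.]
[[45, 25, 18], [45, 25, 18], [45, 25, 19], [45, 25, 18], [44, 24, 17], [45, 24, 18], [44, 23, 16], [45, 25, 19], [44, 23, 16], [45, 24, 17], [45, 24, 18], [46, 25, 18], [45, 24, 18], [41, 23, 17], [29, 17, 13], [17, 13, 13], [11, 10, 11], [4, 4, 4], [5, 5, 5], [30, 35, 42], [73, 88, 103], [95, 116, 135], [96, 117, 137], [100, 121, 141], [101, 122, 142], [95, 115, 134], [105, 117, 127], [120, 125, 124], [121, 125, 123]
[... 401 characters left out ...]
132, 131, 129]), (289, [122, 127, 128]), (290, [98, 109, 117]), (291, [72, 86, 100]), (292, [61, 71, 83]), (293, [60, 64, 69]), (294, [60, 61, 64]), (295, [60, 59, 60]), (296, [60, 61, 70]), (297, [59, 71, 82]), (298, [83, 94, 103]), (299, [131, 134, 139]), (300, [173, 174, 171]), (301, [190, 191, 184]), (302, [181, 180, 173]), (303, [149, 150, 145]), (304, [107, 106, 101]), (305, [73, 69, 68]), (306, [55, 50, 48]), (307, [54, 48, 47]), (308, [56, 52, 50]), (309, [67, 57, 55]), (310, [82, 68, 63]), (311, [94, 73, 68]), (312, [103, 78, 71]), (313, [107, 83, 75]), (314, [108, 83, 74]), (315, [111, 85, 77]), (316, [111, 85, 78]), (317, [111, 85, 81]), (318, [111, 87, 83]), (319, [111, 89, 85])]
```

The bench edge is at z≈0.01 and the tray rim at z≈0.05. Both are below the fingertips (about 0.10), so the swing is clear.

Call:
apply_moves --pt "0.0005 0.001 0.0128 0 5.2 0 0.2" --pt "0.002 0.001 0.025 0 10.4 0 0.2" --pt "0.0048 0.001 0.036 0 15 0 0.2" --pt "0.0076 0.001 0.0455 0 19 0 0.2" --pt "0.0096 0.001 0.051 0 21.3 0 0.2"

```text
time: 6.6
tool_pos: [0.6585, 0.1269, 0.1123]
tool_rot: [-1.57, 0.001, -2.233]
contact_force: [-0.2, 0.7, -0.1]
opening: 0.0366
```

```bash
python3 -c "
from h import *
arc([-.76,-.71,-.65,-.58,-.5],r=.141)"
```

```text
6.6 [0.6585 0.1269 0.1123] [-8.9960e+01  4.0000e-02 -1.2793e+02] [-0.25  0.73 -0.08] 0.0366
r 0.1408 q_tcp -0.796 q_yaw -0.798
F radial 0.43 ccw 0.64 z -0.08
[-0.0001, 0.0003, -0.0051] [-0.0, -2.2, -0.0]
[0.0003, 0.0003, -0.0121] [-0.0, -5.1, -0.0]
[0.0013, 0.0003, -0.0205] [-0.0, -8.5, -0.0]
[0.0031, 0.0003, -0.0302] [-0.0, -12.5, -0.0]
[0.006, 0.0002, -0.0411] [-0.0, -17.1, -0.0]
```

Call:
apply_moves --pt "0 0 -0.005 0 -2.2 0 0.2" --pt "0.0003 0 -0.012 0 -5.1 0 0.2" --pt "0.001 0 -0.018 0 -7.5 0 0.2" --pt "0.002 0 -0.025 0 -10.3 0 0.2" --pt "0.004 0 -0.033 0 -13.6 0 0.2"

```text
time: 7.22
tool_pos: [0.6291, 0.145, 0.1116]
tool_rot: [-1.57, 0.0, -1.99]
contact_force: [0.7, -0.4, 0.3]
opening: 0.0369
```

Call:
apply_moves --pt "0.0003 0 -0.0085 0 -3.4 0 0.2" --pt "0.001 0 -0.017 0 -6.9 0 0.2" --pt "0.0023 0 -0.0252 0 -10.3 0 0.2" --pt "0.004 0 -0.0335 0 -13.75 0 0.2" --pt "0.0063 0 -0.0417 0 -17.2 0 0.2"

```text
time: 7.85
tool_pos: [0.5883, 0.1563, 0.1117]
tool_rot: [-1.57, -0.0, -1.69]
contact_force: [-0.0, -1.5, -0.2]
opening: 0.0364
```

```bash
python3 -c "
from h import *
polar(st())"
```

```text
7.85 [0.5883 0.1563 0.1117] [-89.97  -0.   -96.81] [-0.04 -1.47 -0.16] 0.0364
r 0.1415 q_tcp -0.251 q_yaw -0.255
F radial -1.46 ccw -0.13 z -0.16
```

Call:
apply_moves --pt "0.0003 0 -0.0085 0 -3.4 0 0.2" --pt "0.001 0 -0.017 0 -6.9 0 0.2" --pt "0.0023 0 -0.0252 0 -10.3 0 0.2" --pt "0.004 0 -0.0335 0 -13.75 0 0.2" --pt "0.0063 0 -0.0417 0 -17.2 0 0.2"

```text
time: 8.48
tool_pos: [0.5462, 0.1551, 0.1117]
tool_rot: [-1.57, -0.0, -1.389]
contact_force: [0.6, -0.8, -0.0]
opening: 0.0367
```

Run:
```python
from h import *
polar(st())
t=cams.read_camera("wrist"); b=cams.read_camera("side")[165:265,195:325]
b=cv2.resize(b,(390,300),interpolation=cv2.INTER_CUBIC);t=cv2.resize(t,(400,300))
cv2.imwrite("pics/c3.png",np.hstack([t,b]))
```

```text
8.475 [0.5462 0.1551 0.1117] [-8.996e+01 -1.000e-02 -7.961e+01] [ 0.64 -0.78 -0.02] 0.0367
r 0.1418 q_tcp 0.048 q_yaw 0.045
F radial -0.88 ccw -0.49 z -0.02
```

View pics/c3.png

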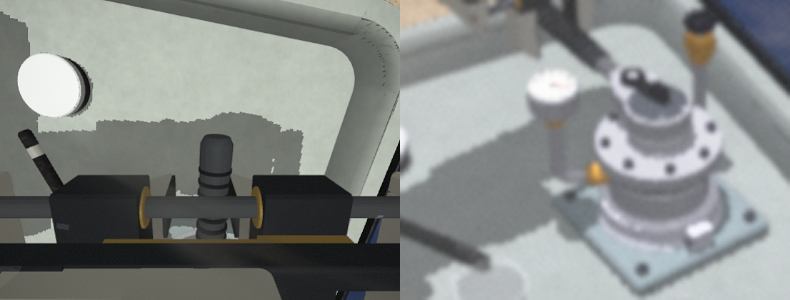

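Run:
```python
from h import *
for lev in(0,.36,.72):
  for q in(-.05,0.,.05):
    d=model(.5722,.0157,1.70715,q,lev); p=proj(np.array([d["pin"],d["tab"]]),"side"); print(lev,q,np.round((p-[195,165])*3+[400,0],0).tolist())
```

```text
0 -0.05 [[633.0, 73.0], [641.0, 92.0]]
0 0.0 [[631.0, 74.0], [641.0, 93.0]]
0 0.05 [[629.0, 74.0], [642.0, 93.0]]
0.36 -0.05 [[633.0, 73.0], [656.0, 88.0]]
0.36 0.0 [[631.0, 74.0], [656.0, 88.0]]
0.36 0.05 [[629.0, 74.0], [656.0, 88.0]]
0.72 -0.05 [[633.0, 73.0], [668.0, 82.0]]
0.72 0.0 [[631.0, 74.0], [667.0, 81.0]]
0.72 0.05 [[629.0, 74.0], [667.0, 81.0]]
```

Run:
```python
from h import *
g=cv2.cvtColor(cams.read_camera("side"),cv2.COLOR_BGR2GRAY); np.set_printoptions(linewidth=200)
print("cols",list(range(266,294)))
for r in range(184,202): print(r,g[r,266:294])
for lev in(0,.36,.72): d=model(.5722,.0157,1.70715,0,lev); print(lev,np.round(proj(np.array([d["pin"],d["tab"]]),"side"),1).tolist())
```

```text
cols [266, 267, 268, 269, 270, 271, 272, 273, 274, 275, 276, 277, 278, 279, 280, 281, 282, 283, 284, 285, 286, 287, 288, 289, 290, 291, 292, 293]
184 [186 198 202 202 202 202 203 202 201 205 205 204 204 202 200 201 202 202 202 201 192 176 153 132 123 114 106 104]
185 [168 188 195 202 204 202 203 199 201 201 205 205 204 203 201 203 203 202 202 200 199 191 172 147 128 117 109 105]
186 [154 172 189 195 196 197 195 196 195 200 201 201 203 202 202 201 201 201 202 200 199 196 189 164 139 124 114 109]
187 [167 185 185 178 170 167 165 165 168 180 195 201 201 201 202 202 201 201 199 200 200 198 195 184 162 137 119 110]
188 [194 202 180 145 130 138 148 143 126 141 176 199 202 204 201 204 200 199 197 199 200 198 199 197 184 157 128 112]
189 [208 204 163 115 115 153 174 164 120 104 150 194 209 212 203 203 199 201 200 196 201 201 200 199 195 177 144 120]
190 [213 207 153  98 110 151 168 156 112  85 125 184 211 215 203 196 195 199 200 198 197 200 199 199 197 189 161 127]
191 [217 209 152  89  82 101 114 104  85  72 102 156 185 187 179 170 182 192 194 197 197 198 198 197 199 189 162 130]
192 [213 2
[... 580 characters left out ...]
197 [128 151 182 206 201 167 132 119 114 113  99  87  72  66  62  59  59  60  75 100 113 117 117 128 161 186 167 130]
198 [119 127 151 182 179 149 125 117 116 117 111 107  95  86  72  66  61  62  76  99 111 117 117 123 150 183 160 128]
199 [117 116 128 157 167 144 122 118 116 116 117 114 114 106  96  87  75  74  90 103 111 117 121 131 152 182 158 136]
200 [119 117 121 149 173 152 123 115 117 117 119 117 116 115 114 106 100  98 107 112 114 118 134 159 178 189 174 170]
201 [123 119 120 137 175 166 136 120 117 118 117 116 117 117 117 115 114 116 116 118 117 120 143 174 195 190 184 204]
0 [[272.0, 189.5], [275.5, 195.8]]
0.36 [[272.0, 189.5], [280.3, 194.4]]
0.72 [[272.0, 189.5], [284.0, 192.1]]
```

Run:
```python
from h import *
for q in(.41,):
 for lev in(0,.36,.6,.72):
  d=model(.5722,.0157,1.70715,q,lev); P=np.array([d["pin"],d["tab"]])
  print(lev,np.round((proj(P,"side")-[205,165])*4).tolist(),np.round((proj(P,"top")-[165,135])*2.37+[480,0]).tolist())
t=cams.read_camera("top"); s=cams.read_camera("side")
t=cv2.resize(t[150:210,210:280],(560,480),interpolation=cv2.INTER_CUBIC); cv2.imwrite("pics/t4.png",t)
d=np.array([model(.5722,.0157,1.70715,0.,l)["tab"] for l in(0,.36,.72)]);print(((proj(d,"top")-[210,150])*8).tolist(),((proj(np.array(model(.5722,.0157,1.70715,0.)["pin"]),"top")-[210,150])*8).tolist())
```

```text
0 [[252.0, 109.0], [287.0, 128.0]] [[648.0, 129.0], [685.0, 120.0]]
0.36 [[252.0, 109.0], [301.0, 118.0]] [[648.0, 129.0], [680.0, 108.0]]
0.6 [[252.0, 109.0], [307.0, 110.0]] [[648.0, 129.0], [675.0, 101.0]]
0.72 [[252.0, 109.0], [309.0, 106.0]] [[648.0, 129.0], [671.0, 98.0]]
[[314.0984339501465, 288.5012198449108], [316.09859521873864, 243.02514177016178], [301.73908958458287, 200.01931494172163]] [[190.60004504869175, 265.8252335471691]]
```

View pics/t4.png

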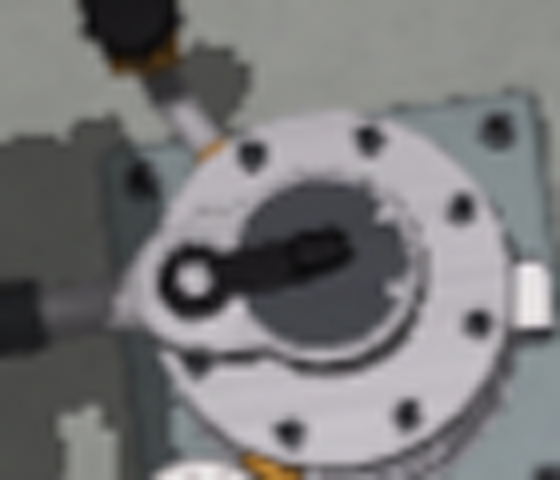

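The tab sits at (322,250) relative to the pin at (193,281), which puts the lever at only about 0.4 rad. It didn't go fully over, so I must push it further. I'll lift off the handle and return to the tab.

Call:
apply_moves --pt "0 0 0.007 0 0 0 0.2" --pt "0 -0.03 0.007 0 0 0 0.2" --pt "0 -0.065 0.007 0 0 0 0.2" --pt "0 -0.095 0.007 0 0 0 0.5" --pt "0.03 -0.1 -0.01 0 0 0 1"

```text
time: 9.35
tool_pos: [0.5442, 0.1248, 0.2137]
tool_rot: [-1.565, 0.0, -1.392]
contact_force: [0.3, -0.5, -1.4]
opening: 0.021
```

```bash
cat >> h.py <<'E'
def lat(q,s):
    a=1.70715+q; v=s["tool_pos"][:2]-A; f=s["contact_force"]; rr=np.array([np.sin(a),-np.cos(a)])
    print("radial %.4f lateral %.4f  Flat %.2f"%(v@[np.cos(a),np.sin(a)],v@rr,f[:2]@rr))
E
python3 - <<'E'
from h import *
s=st(); q=0.;lat(q,s); a=1.70715+q
rr=np.array([np.sin(a),-np.cos(a)])
for z in(.2,.141): print(togo([*(A-.036*rr),z],np.degrees(a)-180,s))
E
```

```text
9.35 [0.5442 0.1248 0.2137] [-89.68   0.   -79.73] [ 0.3  -0.53 -1.39] 0.021
radial 0.1119 lateral -0.0129  Flat 0.23
(array([ 0.1108,  0.0136, -0.0279]), array([-0.32,  2.46, -0.01]))
(array([ 0.1108,  0.0726, -0.0282]), array([-0.32,  2.46, -0.01]))
```

Call:
apply_moves --pt "0.055 0 -0.015 0 1.2 0 1" --pt "0.111 0.005 -0.028 0 2.5 0 1" --pt "0.111 0.035 -0.028 0 2.5 0 1" --pt "0.111 0.06 -0.028 0 2.5 0 1" --pt "0.111 0.073 -0.028 0 2.5 0 1"

```text
time: 9.98
tool_pos: [0.5341, 0.0092, 0.1372]
tool_rot: [-1.572, 0.0, -1.438]
contact_force: [0.1, -0.3, 0.0]
opening: 0.0005
```

Call:
apply_moves --pt "0 0 0.004 0 0 0 1" --pt "0 0 0.008 0 0 0 1" --pt "0 0 0.012 0 0 0 1" --pt "0 0 0.016 0 0 0 1" --pt "0 0 0.019 0 0 0 1"

```text
time: 10.6
tool_pos: [0.5534, 0.0121, 0.1386]
tool_rot: [-1.57, -0.0, -1.437]
contact_force: [-0.6, 0.3, -0.2]
opening: 0.0006
```

Run:
```python
from h import *
s=st();lat(0,s)
```

```text
10.6 [0.5534 0.0121 0.1386] [-89.97  -0.   -82.36] [-0.58  0.27 -0.23] 0.0006
radial -0.0010 lateral -0.0192  Flat -0.54
```

Call:
apply_moves --pt "0 0 0.0015 0 0 0 1" --pt "0 0 0.003 0 0 0 1" --pt "0 0 0.0045 0 0 0 1" --pt "0 0 0.006 0 0 0 1" --pt "0 0 0.006 0 0 0 1"

```text
time: 11.22
tool_pos: [0.559, 0.0128, 0.1384]
tool_rot: [-1.571, 0.0, -1.438]
contact_force: [0.2, -0.1, 0.7]
opening: 0.0009
```

```bash
cat > lev.py <<'E'
from h import *
import sys
q=float(sys.argv[1]) if len(sys.argv)>1 else 0.
s=st();lat(q,s)
# tab dark blob in side view: direction from pin
g=cv2.cvtColor(cams.read_camera("side"),cv2.COLOR_BGR2GRAY); np.set_printoptions(linewidth=200)
for r in range(186,202): print(r,g[r,266:294])
E
python3 lev.py
```

```text
11.225 [0.559  0.0128 0.1384] [-89.99   0.   -82.36] [ 0.21 -0.15  0.69] 0.0009
radial -0.0011 lateral -0.0135  Flat 0.18
186 [112 109 112 109  98  85  69  65  68  74  78  72  83 111 124 129 133 133 149 183 197 198 190 164 141 122 113 107]
187 [135 123 121 120 112 100  82  84  91 104 104  86  85 115 131 133 132 136 152 183 198 199 198 186 161 138 119 111]
188 [152 130 126 124 123 118 110 109 117 124 122  95  88 117 129 132 133 134 153 185 197 200 200 197 183 158 129 113]
189 [158 134 125 124 125 129 127 130 130 133 125  99  87 114 130 134 134 136 150 179 192 199 202 201 197 180 147 119]
190 [149 134 126 123 126 132 134 135 135 134 126  99  88 113 128 133 133 134 136 150 163 184 196 199 197 190 161 127]
191 [136 129 124 125 125 132 136 134 136 133 126  99  88 116 130 134 134 129 116 101 109 148 184 196 198 191 160 127]
192 [132 125 126 126 126 130 133 134 132 134 124  98  86 117 131 131 132 127 102  75  72 113 171 194 197 191 162 128]
193 [133 127 123 124 127 131 134 134 135 133 127  97  88 113 130 133 132 125 101  70  58  96 158 188 195 190 162 128]
194 [129 126 124 124 127 131 131 1
[... 209 characters left out ...]
8 118 122 123 125 129 131 134 134 134 126 100  87 115 128 133 132 121  88  64  59  64  80 102 136 164 156 129]
197 [117 116 119 122 122 127 129 133 133 132 129 104  87 115 130 133 128 109  81  65  67  71  78  84 113 141 145 124]
198 [124 112 116 120 123 125 131 134 134 134 127 104  90 113 129 132 117  99  84  74  75  76  78  79  97 124 131 120]
199 [139 115 111 118 122 123 128 135 135 134 130 104  90 115 128 123 106  89  80  78  79  78  82  87  97 120 121 114]
200 [151 122 110 116 123 123 128 132 135 133 128 104  90 113 120 110  92  81  80  78  79  83  91 104 118 124 122 121]
201 [146 123 112 116 121 118 117 121 127 131 126 104  91 109 111  95  85  79  80  78  79  85  99 117 127 129 126 132]
```

Call:
apply_moves --pt "0 0 0.001 0 0 0 1" --pt "0 0 0.002 0 0 0 1" --pt "0 0 0.003 0 0 0 1" --pt "0 0 0.003 0 0 0 1" --pt "0 0 0.003 0 0 0 1"

```text
time: 11.9
tool_pos: [0.5619, 0.0132, 0.1384]
tool_rot: [-1.571, 0.0, -1.438]
contact_force: [-0.1, -0.6, 0.8]
opening: 0.0
```

```bash
python3 lev.py | head -12
```

```text
11.9 [0.5619 0.0132 0.1384] [-90.     0.   -82.36] [-0.07 -0.59  0.8 ] 0.0
radial -0.0011 lateral -0.0106  Flat -0.15
186 [143 128 118 119 120 109  94  75  68  79  85  91  77  83 112 127 130 133 133 146 179 194 191 164 138 122 112 107]
187 [183 152 130 123 122 118 111  98  96 106 112 113  90  87 117 133 132 134 136 152 184 197 197 183 163 136 117 110]
188 [194 162 129 123 125 124 124 121 123 125 129 123  98  89 114 131 133 134 137 153 184 199 200 198 184 159 129 114]
189 [178 149 129 126 123 123 132 131 131 133 133 127  99  89 114 129 134 133 136 154 180 197 203 200 195 179 146 120]
190 [153 138 130 125 123 126 131 134 133 135 131 125  97  89 114 130 132 134 136 138 161 183 195 199 197 188 160 127]
191 [141 134 126 123 125 125 130 135 136 136 133 126  99  88 115 130 132 133 132 124 121 152 183 195 200 191 163 128]
192 [137 129 125 124 126 125 130 133 134 134 133 128 102  89 114 130 134 135 129 112  93 117 170 195 196 191 162 129]
193 [138 132 127 125 124 125 130 132 135 134 135 127 104  89 113 129 133 135 127 104  75  97 159 187 196 192 162 126]
194 [135 132 128 124 124 126 128 133 132 134 134 126 104  89 115 129 133 131 127  98  71  82 135 170 187 188 162 129]
195 [130 132 129 123 124 126 127 132 134 135 134 126 103  89 112 130 133 133 123  93  63  68 100 135 167 182 161 130]
```

The tab's far edge stayed put while the finger came closer, so it has now snapped over. I'll retreat and check.

Call:
apply_moves --pt "0 0 -0.012 0 0 0 1" --pt "0 -0.04 -0.012 0 0 0 1" --pt "0 -0.085 -0.005 0 0 0 1" --pt "-0.06 -0.085 0.008 0 0 0 0.2" --pt "-0.11 -0.085 0.0106 0 0 0 0.2"

```text
time: 12.58
tool_pos: [0.5576, 0.1246, 0.224]
tool_rot: [-1.569, 0.0, -1.439]
contact_force: [0.0, 0.0, 0.5]
opening: 0.0159
```

Run:
```python
from h import *
s=st(); a=1.70715-.01
print(togo([A[0]+.141*np.cos(a),A[1]+.141*np.sin(a),.112],np.degrees(a)-180,s))
t=cams.read_camera("top")
t=cv2.resize(t[150:210,210:280],(560,480),interpolation=cv2.INTER_CUBIC); cv2.imwrite("pics/t5.png",t)
```

```text
12.575 [0.5576 0.1246 0.224 ] [-8.992e+01  1.000e-02 -8.244e+01] [0.04 0.02 0.49] 0.0159
(array([-0.0311,  0.112 ,  0.0008]), array([-0.08,  0.32, -0.01]))
```

View pics/t5.png

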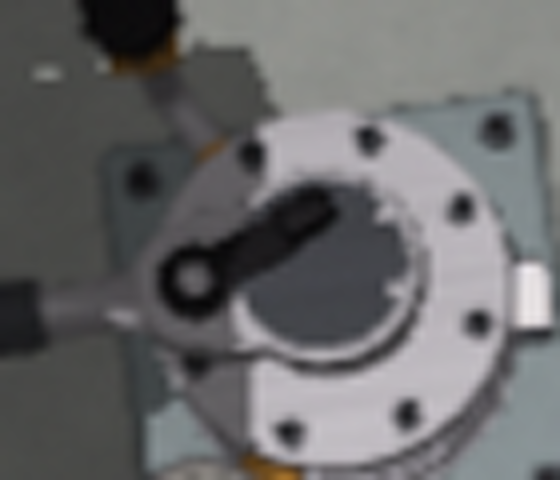

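The lever is fully over: pin at (194,281), tab (308,208), about 0.72 rad, and the handle hasn't moved. Next I straddle the handle and swing it clockwise.

Call:
apply_moves --pt "-0.031 0.02 0.001 0 0 0 0.2" --pt "-0.031 0.06 0.001 0 0 0 0.2" --pt "-0.031 0.095 0.001 0 0 0 0.2" --pt "-0.031 0.112 0.001 0 0 0 0.2" --pt "-0.031 0.112 0.001 0 0 0 0.2"

```text
time: 13.25
tool_pos: [0.5532, 0.154, 0.1101]
tool_rot: [-1.574, -0.0, -1.438]
contact_force: [0.3, 0.8, 0.8]
opening: 0.0368
```

Call:
apply_moves --pt "0.0003 0 0.0085 0 3.4 0 0.2" --pt "0.001 0 0.017 0 6.9 0 0.2" --pt "0.0023 0 0.0252 0 10.3 0 0.2" --pt "0.004 0 0.0335 0 13.75 0 0.2" --pt "0.0063 0 0.0417 0 17.2 0 0.2"

```text
time: 13.88
tool_pos: [0.5971, 0.1536, 0.1127]
tool_rot: [-1.57, 0.0, -1.74]
contact_force: [-1.1, 0.1, -0.5]
opening: 0.0369
```

```bash
python3 -c "
from h import *
arc([-.40,-.50,-.60,-.70,-.80],r=.141)"
```

```text
13.875 [0.5971 0.1536 0.1127] [-8.994e+01  3.000e-02 -9.968e+01] [-1.11  0.07 -0.49] 0.0369
r 0.1401 q_tcp -0.315 q_yaw -0.305
F radial -0.13 ccw 1.11 z -0.49
[-0.0002, 0.0007, 0.012] [-0.1, 5.4, -0.0]
[0.0018, 0.0007, 0.026] [-0.1, 11.2, -0.0]
[0.0052, 0.0007, 0.0396] [-0.1, 16.9, -0.0]
[0.01, 0.0007, 0.0529] [-0.1, 22.6, -0.0]
[0.016, 0.0007, 0.0656] [-0.1, 28.4, -0.0]
```

Call:
apply_moves --pt "-0.0002 0 0.012 0 5.4 0 0.2" --pt "0.0018 0 0.026 0 11.2 0 0.2" --pt "0.0052 0 0.0396 0 16.9 0 0.2" --pt "0.01 0 0.053 0 22.6 0 0.2" --pt "0.016 0 0.0655 0 28.4 0 0.2"

```text
time: 14.5
tool_pos: [0.6592, 0.127, 0.1128]
tool_rot: [-1.57, 0.001, -2.237]
contact_force: [-1.2, 1.7, -0.9]
opening: 0.0369
```

Call:
apply_moves --pt "0 0 -0.005 0 -2.2 0 0.2" --pt "0.0003 0 -0.012 0 -5.1 0 0.2" --pt "0.001 0 -0.018 0 -7.5 0 0.2" --pt "0.002 0 -0.025 0 -10.3 0 0.2" --pt "0.004 0 -0.033 0 -13.6 0 0.2"

```text
time: 15.12
tool_pos: [0.6298, 0.1447, 0.112]
tool_rot: [-1.57, 0.0, -1.991]
contact_force: [1.2, 0.3, -0.5]
opening: 0.0366
```

```bash
python3 -c "
from h import *
arc([-.52,-.48,-.44,-.4,-.36],r=.141)"
```

```text
15.125 [0.6298 0.1447 0.112 ] [-8.9960e+01  3.0000e-02 -1.1409e+02] [ 1.22  0.27 -0.52] 0.0366
r 0.1413 q_tcp -0.556 q_yaw -0.557
F radial 0.74 ccw -1.00 z -0.52
[0.0003, -0.0, -0.0051] [-0.0, -2.1, -0.0]
[0.0007, -0.0, -0.0107] [-0.0, -4.4, -0.0]
[0.0012, -0.0, -0.0163] [-0.0, -6.7, -0.0]
[0.002, -0.0, -0.0219] [-0.0, -9.0, -0.0]
[0.003, -0.0, -0.0275] [-0.0, -11.3, -0.0]
```

Call:
apply_moves --pt "0.0002 0 -0.007 0 -2.9 0 0.2" --pt "0.0007 0 -0.0141 0 -5.7 0 0.2" --pt "0.0016 0 -0.0211 0 -8.6 0 0.2" --pt "0.0028 0 -0.028 0 -11.5 0 0.2" --pt "0.0044 0 -0.0349 0 -14.3 0 0.2"

```text
time: 15.75
tool_pos: [0.597, 0.1545, 0.1121]
tool_rot: [-1.568, 0.0, -1.742]
contact_force: [4.0, -3.0, -0.7]
opening: 0.0365
```

Call:
apply_moves --pt "0.0002 0 -0.007 0 -2.9 0 0.2" --pt "0.0007 0 -0.0141 0 -5.7 0 0.2" --pt "0.0016 0 -0.0211 0 -8.6 0 0.2" --pt "0.0028 0 -0.028 0 -11.5 0 0.2" --pt "0.0044 0 -0.0349 0 -14.3 0 0.2"

```text
time: 16.38
tool_pos: [0.562, 0.1561, 0.1121]
tool_rot: [-1.568, -0.001, -1.492]
contact_force: [3.7, -3.5, -1.7]
opening: 0.0369
```

```bash
python3 -c "
from h import *
arc([0,.05,.1,.15,.2],r=.141)"
```

```text
16.375 [0.562  0.1561 0.1121] [-8.983e+01 -5.000e-02 -8.551e+01] [ 3.73 -3.52 -1.69] 0.0369
r 0.1408 q_tcp -0.064 q_yaw -0.058
F radial -3.79 ccw -3.46 z -1.69
[0.0, 0.0001, -0.009] [-0.2, -3.3, 0.1]
[0.0006, 0.0, -0.016] [-0.2, -6.2, 0.1]
[0.0015, 0.0, -0.023] [-0.2, -9.1, 0.1]
[0.0028, 0.0, -0.0299] [-0.2, -11.9, 0.1]
[0.0044, -0.0, -0.0368] [-0.2, -14.8, 0.1]
```

Call:
apply_moves --pt "0.001 0 -0.007 0 -2.9 0 0.2" --pt "0.0017 0 -0.0141 0 -5.7 0 0.2" --pt "0.0026 0 -0.0211 0 -8.6 0 0.2" --pt "0.0038 0 -0.028 0 -11.5 0 0.2" --pt "0.0055 0 -0.0349 0 -14.3 0 0.2"

```text
time: 17.0
tool_pos: [0.5277, 0.1487, 0.1122]
tool_rot: [-1.567, -0.001, -1.243]
contact_force: [4.3, -0.2, -1.7]
opening: 0.0368
```

```bash
python3 -c "
from h import *
arc([.2,.23,.26,.29,.32],r=.140)"
```

```text
17.0 [0.5277 0.1487 0.1122] [-8.980e+01 -3.000e-02 -7.121e+01] [ 4.27 -0.24 -1.69] 0.0368
r 0.1403 q_tcp 0.187 q_yaw 0.192
F radial -1.58 ccw -3.98 z -1.69
[0.0003, 0.0001, -0.0019] [-0.2, -0.5, 0.0]
[0.0004, 0.0001, -0.0061] [-0.2, -2.2, 0.0]
[0.0006, 0.0001, -0.0103] [-0.2, -3.9, 0.0]
[0.0009, 0.0001, -0.0144] [-0.2, -5.6, 0.0]
[0.0014, 0.0001, -0.0186] [-0.2, -7.4, 0.1]
```

Call:
apply_moves --pt "0 0 0 0 0 0 0.2" --pt "0 0 0 0 0 0 0.2" --pt "0 0 0 0 0 0 0.2" --pt "0 0 0 0 0 0 0.2" --pt "0 0 0 0 0 0 0.2"

```text
time: 17.62
tool_pos: [0.5276, 0.1486, 0.1117]
tool_rot: [-1.57, 0.0, -1.247]
contact_force: [3.2, 0.3, 2.6]
opening: 0.0368
```

```bash
python3 -c "
from h import *
polar(st())"
```

```text
17.625 [0.5276 0.1486 0.1117] [-89.93   0.   -71.47] [3.24 0.31 2.56] 0.0368
r 0.1402 q_tcp 0.187 q_yaw 0.187
F radial -0.74 ccw -3.17 z 2.56
```

Call:
apply_moves --pt "0 0 0.001 0 0 0 0.2" --pt "0 0 0.001 0 0 0 0.2" --pt "0 0 0.001 0 0 0 0.2" --pt "0 0 0.001 0 0 0 0.2" --pt "0 0 0.001 0 0 0 0.2"

```text
time: 18.25
tool_pos: [0.5281, 0.1487, 0.1113]
tool_rot: [-1.571, 0.0, -1.247]
contact_force: [2.9, 1.4, 2.2]
opening: 0.0369
```

```bash
python3 -c "
from h import *
polar(st())"
```

```text
18.25 [0.5281 0.1487 0.1113] [-90.     0.   -71.47] [2.87 1.38 2.15] 0.0369
r 0.1401 q_tcp 0.184 q_yaw 0.187
F radial 0.40 ccw -3.16 z 2.15
```

Call:
apply_moves --pt "0 0 0.001 0 0 0 0.2" --pt "0 0 0.002 0 0 0 0.2" --pt "0 0 0.002 0 0 0 0.2" --pt "0 0 0.002 0 0 0 0.2" --pt "0 0 0.002 0 0 0 0.2"

```text
time: 18.88
tool_pos: [0.5299, 0.1492, 0.1113]
tool_rot: [-1.571, -0.0, -1.247]
contact_force: [2.4, -0.8, 0.1]
opening: 0.0367
```

```bash
python3 -c "
from h import *
polar(st())"
```

```text
18.875 [0.5299 0.1492 0.1113] [-90.02  -0.   -71.46] [ 2.42 -0.82  0.14] 0.0367
r 0.1401 q_tcp 0.171 q_yaw 0.187
F radial -1.52 ccw -2.06 z 0.14
```

The pushing stiffness is soft, about 0.7–1 N per mm. The stop can't come in the next 0.3 rad, so I'll go on moderately.

Call:
apply_moves --pt "0 0 -0.0048 0 -1.5 0 0.2" --pt "0.0003 0 -0.0095 0 -3.2 0 0.2" --pt "0.0007 0 -0.0143 0 -5 0 0.2" --pt "0.0013 0 -0.019 0 -7 0 0.2" --pt "0.002 0 -0.0237 0 -8.8 0 0.2"

```text
time: 19.5
tool_pos: [0.5077, 0.1399, 0.1114]
tool_rot: [-1.571, 0.0, -1.092]
contact_force: [4.4, 2.0, -1.3]
opening: 0.0368
```

Call:
apply_moves --pt "0.0001 0 -0.0042 0 -1.7 0 0.2" --pt "0.0003 0 -0.0084 0 -3.4 0 0.2" --pt "0.0006 0 -0.0126 0 -5.2 0 0.2" --pt "0.001 0 -0.0168 0 -6.9 0 0.2" --pt "0.0016 0 -0.0209 0 -8.6 0 0.2"

```text
time: 20.12
tool_pos: [0.4901, 0.1287, 0.1114]
tool_rot: [-1.571, 0.0, -0.942]
contact_force: [3.4, 1.9, -1.2]
opening: 0.0366
```

```bash
python3 -c "
from h import *
arc([.52,.54,.56,.58],r=.140)"
```

```text
20.125 [0.4901 0.1287 0.1114] [-9.000e+01  1.000e-02 -5.395e+01] [ 3.4   1.92 -1.25] 0.0366
r 0.1397 q_tcp 0.492 q_yaw 0.493
F radial -0.44 ccw -3.88 z -1.25
[-0.0002, -0.0006, -0.0039] [-0.0, -1.6, -0.0]
[-0.0001, -0.0006, -0.0067] [-0.0, -2.7, -0.0]
[0.0, -0.0006, -0.0095] [-0.0, -3.9, -0.0]
[0.0002, -0.0006, -0.0123] [-0.0, -5.0, -0.0]
```

Call:
apply_moves --pt "0 0 -0.0017 0 -0.7 0 0.2" --pt "0 0 -0.0034 0 -1.4 0 0.2" --pt "0.0001 0 -0.005 0 -2.1 0 0.2" --pt "0.0002 0 -0.0067 0 -2.75 0 0.2" --pt "0.0003 0 -0.0084 0 -3.4 0 0.2"

```text
time: 20.75
tool_pos: [0.4836, 0.1237, 0.1114]
tool_rot: [-1.571, 0.0, -0.884]
contact_force: [2.6, 2.1, -0.8]
opening: 0.0365
```

Call:
apply_moves --pt "0 0 -0.0017 0 -0.7 0 0.2" --pt "0 0 -0.0034 0 -1.4 0 0.2" --pt "0.0001 0 -0.005 0 -2.1 0 0.2" --pt "0.0002 0 -0.0067 0 -2.75 0 0.2" --pt "0.0003 0 -0.0084 0 -3.4 0 0.2"

```text
time: 21.38
tool_pos: [0.4773, 0.1181, 0.1114]
tool_rot: [-1.571, 0.0, -0.824]
contact_force: [3.3, 2.9, -0.9]
opening: 0.0365
```

Call:
apply_moves --pt "0 0 -0.0017 0 -0.7 0 0.2" --pt "0 0 -0.0034 0 -1.4 0 0.2" --pt "0.0001 0 -0.005 0 -2.1 0 0.2" --pt "0.0002 0 -0.0067 0 -2.75 0 0.2" --pt "0.0003 0 -0.0084 0 -3.4 0 0.2"

```text
time: 22.0
tool_pos: [0.4713, 0.1121, 0.1114]
tool_rot: [-1.571, 0.0, -0.765]
contact_force: [3.5, 2.8, -0.8]
opening: 0.0367
```

Call:
apply_moves --pt "0 0 -0.0017 0 -0.7 0 0.2" --pt "0 0 -0.0034 0 -1.4 0 0.2" --pt "0.0001 0 -0.005 0 -2.1 0 0.2" --pt "0.0002 0 -0.0067 0 -2.75 0 0.2" --pt "0.0003 0 -0.0084 0 -3.4 0 0.2"

```text
time: 22.62
tool_pos: [0.4657, 0.1059, 0.1114]
tool_rot: [-1.571, 0.0, -0.706]
contact_force: [4.3, 2.9, -0.8]
opening: 0.0368
```

Call:
apply_moves --pt "0 0 -0.0017 0 -0.7 0 0.2" --pt "0 0 -0.0034 0 -1.4 0 0.2" --pt "0.0001 0 -0.005 0 -2.1 0 0.2" --pt "0.0002 0 -0.0067 0 -2.75 0 0.2" --pt "0.0003 0 -0.0084 0 -3.4 0 0.2"

```text
time: 23.25
tool_pos: [0.4605, 0.0993, 0.1114]
tool_rot: [-1.571, -0.0, -0.646]
contact_force: [4.3, 0.8, -0.6]
opening: 0.0368
```

```bash
python3 -c "
from h import *
arc([.68,.56,.44,.32,.2],r=.140)"
```

```text
23.25 [0.4605 0.0993 0.1114] [-89.99  -0.   -37.02] [ 4.28  0.83 -0.59] 0.0368
r 0.1395 q_tcp 0.792 q_yaw 0.788
F radial -2.93 ccw -3.23 z -0.59
[0.0003, -0.0006, 0.0156] [-0.0, 6.2, 0.0]
[0.0031, -0.0006, 0.0322] [-0.0, 13.1, 0.0]
[0.0079, -0.0006, 0.0483] [-0.0, 20.0, -0.0]
[0.0145, -0.0006, 0.0637] [-0.0, 26.8, -0.0]
[0.023, -0.0006, 0.0782] [-0.0, 33.7, -0.0]
```

No stop yet: the handle is at about 0.74 and drag is steady at about 4 N. Now the return stroke.

Call:
apply_moves --pt "0.0005 0 0.012 0 4.9 0 0.2" --pt "0.0025 0 0.026 0 10.7 0 0.2" --pt "0.006 0 0.0405 0 16.8 0 0.2" --pt "0.0108 0 0.054 0 22.7 0 0.2" --pt "0.0171 0 0.0671 0 28.6 0 0.2"

```text
time: 23.88
tool_pos: [0.513, 0.1425, 0.1108]
tool_rot: [-1.575, 0.001, -1.149]
contact_force: [0.1, 0.2, -0.8]
opening: 0.0366
```

Call:
apply_moves --pt "0.0007 0 0.014 0 5.7 0 0.2" --pt "0.0028 0 0.0278 0 11.5 0 0.2" --pt "0.0063 0 0.0414 0 17.2 0 0.2" --pt "0.0111 0 0.0545 0 22.9 0 0.2" --pt "0.0171 0 0.0671 0 28.6 0 0.2"

```text
time: 24.5
tool_pos: [0.5816, 0.1544, 0.1107]
tool_rot: [-1.575, -0.001, -1.648]
contact_force: [-0.7, 0.5, -0.3]
opening: 0.0367
```

Call:
apply_moves --pt "0.0002 0 0.0076 0 3.1 0 0.2" --pt "0.0008 0 0.0151 0 6.2 0 0.2" --pt "0.0018 0 0.0226 0 9.3 0 0.2" --pt "0.0033 0 0.03 0 12.4 0 0.2" --pt "0.0051 0 0.0373 0 15.5 0 0.2"

```text
time: 25.12
tool_pos: [0.6182, 0.1465, 0.1107]
tool_rot: [-1.574, -0.002, -1.917]
contact_force: [-0.5, 1.1, 0.4]
opening: 0.0367
```

```bash
python3 -c "
from h import *
arc([-.44,-.41,-.38,-.35,-.32,-.29,-.26],r=.141)"
```

```text
25.125 [0.6182 0.1465 0.1107] [ -90.21   -0.12 -109.82] [-0.47  1.11  0.39] 0.0367
r 0.1387 q_tcp -0.475 q_yaw -0.482
F radial 0.89 ccw 0.81 z 0.39
[-0.0022, -0.0013, -0.0049] [0.2, -2.4, 0.1]
[-0.002, -0.0013, -0.0091] [0.2, -4.2, 0.1]
[-0.0016, -0.0013, -0.0134] [0.2, -5.9, 0.1]
[-0.0011, -0.0013, -0.0176] [0.2, -7.6, 0.1]
[-0.0005, -0.0012, -0.0217] [0.2, -9.3, 0.1]
[0.0003, -0.0012, -0.0259] [0.2, -11.0, 0.1]
[0.0011, -0.0012, -0.03] [0.2, -12.7, 0.1]
```

Call:
apply_moves --pt "-0.0015 -0.001 -0.005 0 -2.2 0 0.2" --pt "-0.002 -0.001 -0.01 0 -4.4 0 0.2" --pt "-0.0015 -0.001 -0.015 0 -6.5 0 0.2" --pt "-0.0008 -0.001 -0.02 0 -8.6 0 0.2" --pt "0 -0.001 -0.0245 0 -10.4 0 0.2"

```text
time: 25.75
tool_pos: [0.5963, 0.1552, 0.1125]
tool_rot: [-1.571, 0.0, -1.732]
contact_force: [0.8, -0.6, -1.1]
opening: 0.0369
```

Call:
apply_moves --pt "0 0 -0.002 0 -0.8 0 0.2" --pt "0 0 -0.004 0 -1.6 0 0.2" --pt "0.0001 0 -0.006 0 -2.4 0 0.2" --pt "0.0002 0 -0.008 0 -3.25 0 0.2" --pt "0.0004 0 -0.01 0 -4.05 0 0.2"

```text
time: 26.38
tool_pos: [0.5869, 0.1564, 0.1125]
tool_rot: [-1.57, 0.0, -1.663]
contact_force: [4.3, 1.0, -1.1]
opening: 0.0363
```

```bash
python3 -c "
from h import *
polar(st())"
```

```text
26.375 [0.5869 0.1564 0.1125] [-8.996e+01  2.000e-02 -9.527e+01] [ 4.28  0.96 -1.09] 0.0363
r 0.1414 q_tcp -0.241 q_yaw -0.228
F radial 1.40 ccw -4.15 z -1.09
```

The screw re-engaged where expected, at about 4 N. I'll carry on in 10 mm steps, watching for the stop.

Call:
apply_moves --pt "0 0 -0.002 0 -0.8 0 0.2" --pt "0 0 -0.004 0 -1.6 0 0.2" --pt "0.0001 0 -0.006 0 -2.4 0 0.2" --pt "0.0002 0 -0.008 0 -3.25 0 0.2" --pt "0.0004 0 -0.01 0 -4.05 0 0.2"

```text
time: 27.0
tool_pos: [0.5766, 0.157, 0.1125]
tool_rot: [-1.571, 0.0, -1.592]
contact_force: [4.5, 1.5, -1.6]
opening: 0.0369
```

Call:
apply_moves --pt "0 0 -0.002 0 -0.8 0 0.2" --pt "0 0 -0.004 0 -1.6 0 0.2" --pt "0.0001 0 -0.006 0 -2.4 0 0.2" --pt "0.0002 0 -0.008 0 -3.25 0 0.2" --pt "0.0004 0 -0.01 0 -4.05 0 0.2"

```text
time: 27.62
tool_pos: [0.5666, 0.1568, 0.1124]
tool_rot: [-1.571, 0.0, -1.521]
contact_force: [3.8, 1.7, 0.1]
opening: 0.0369
```

Call:
apply_moves --pt "0 0 -0.002 0 -0.8 0 0.2" --pt "0 0 -0.004 0 -1.6 0 0.2" --pt "0.0001 0 -0.006 0 -2.4 0 0.2" --pt "0.0002 0 -0.008 0 -3.25 0 0.2" --pt "0.0004 0 -0.01 0 -4.05 0 0.2"

```text
time: 28.25
tool_pos: [0.5566, 0.1559, 0.1124]
tool_rot: [-1.571, 0.0, -1.451]
contact_force: [4.2, 1.7, -0.3]
opening: 0.037
```

Call:
apply_moves --pt "0 0 -0.002 0 -0.8 0 0.2" --pt "0 0 -0.004 0 -1.6 0 0.2" --pt "0.0001 0 -0.006 0 -2.4 0 0.2" --pt "0.0002 0 -0.008 0 -3.25 0 0.2" --pt "0.0004 0 -0.01 0 -4.05 0 0.2"

```text
time: 28.88
tool_pos: [0.5467, 0.1543, 0.1124]
tool_rot: [-1.571, 0.0, -1.38]
contact_force: [3.5, 2.6, 0.6]
opening: 0.0365
```

Call:
apply_moves --pt "0 0 -0.002 0 -0.8 0 0.2" --pt "0 0 -0.004 0 -1.6 0 0.2" --pt "0.0001 0 -0.006 0 -2.4 0 0.2" --pt "0.0002 0 -0.008 0 -3.25 0 0.2" --pt "0.0004 0 -0.01 0 -4.05 0 0.2"

```text
time: 29.5
tool_pos: [0.5369, 0.152, 0.1124]
tool_rot: [-1.571, 0.0, -1.309]
contact_force: [3.1, 3.8, 0.6]
opening: 0.037
```

Call:
apply_moves --pt "-0.0005 0 -0.002 0 -0.8 0 0.2" --pt "-0.001 0 -0.004 0 -1.6 0 0.2" --pt "-0.001 0 -0.006 0 -2.4 0 0.2" --pt "-0.001 0 -0.008 0 -3.25 0 0.2" --pt "-0.0008 0 -0.01 0 -4.05 0 0.2"

```text
time: 30.12
tool_pos: [0.5272, 0.1498, 0.1124]
tool_rot: [-1.571, -0.0, -1.239]
contact_force: [4.1, -1.7, -0.7]
opening: 0.0368
```

Call:
apply_moves --pt "0 0 -0.002 0 -0.8 0 0.2" --pt "0 0 -0.004 0 -1.6 0 0.2" --pt "0.0001 0 -0.006 0 -2.4 0 0.2" --pt "0.0002 0 -0.008 0 -3.25 0 0.2" --pt "0.0004 0 -0.01 0 -4.05 0 0.2"

```text
time: 30.75
tool_pos: [0.5178, 0.1465, 0.1124]
tool_rot: [-1.571, 0.0, -1.168]
contact_force: [4.2, -1.8, 1.0]
opening: 0.0365
```

Call:
apply_moves --pt "0.0004 0 -0.002 0 -0.8 0 0.2" --pt "0.0005 0 -0.004 0 -1.6 0 0.2" --pt "0.0006 0 -0.006 0 -2.4 0 0.2" --pt "0.0007 0 -0.008 0 -3.25 0 0.2" --pt "0.0009 0 -0.01 0 -4.05 0 0.2"

```text
time: 31.38
tool_pos: [0.5088, 0.142, 0.1124]
tool_rot: [-1.571, 0.0, -1.097]
contact_force: [3.2, 2.6, 0.4]
opening: 0.0368
```

Call:
apply_moves --pt "0 0 -0.002 0 -0.8 0 0.2" --pt "0 0 -0.004 0 -1.6 0 0.2" --pt "0.0001 0 -0.006 0 -2.4 0 0.2" --pt "0.0002 0 -0.008 0 -3.25 0 0.2" --pt "0.0004 0 -0.01 0 -4.05 0 0.2"

```text
time: 32.0
tool_pos: [0.5006, 0.1373, 0.1124]
tool_rot: [-1.569, 0.0, -1.027]
contact_force: [5.3, 4.4, -0.5]
opening: 0.0367
```

The load is climbing (6.8 N) and the handle lags, so this is probably the stop. Pushing on carefully.

Call:
apply_moves --pt "0 0 -0.0006 0 0 0 0.2" --pt "0 0 -0.0012 0 0 0 0.2" --pt "0 0 -0.0018 0 0 0 0.2" --pt "0 0 -0.0024 0 0 0 0.2" --pt "0 0 -0.003 0 0 0 0.2"

```text
time: 32.62
tool_pos: [0.4981, 0.1361, 0.1124]
tool_rot: [-1.569, 0.001, -1.027]
contact_force: [5.4, 7.1, -2.0]
opening: 0.0369
```

```bash
python3 -c "
from h import *
polar(st())"
```

```text
32.625 [0.4981 0.1361 0.1124] [-8.989e+01  4.000e-02 -5.884e+01] [ 5.38  7.06 -2.02] 0.0369
r 0.1414 q_tcp 0.415 q_yaw 0.407
F radial 3.19 ccw -8.28 z -2.02
```

Call:
apply_moves --pt "0 0 -0.0008 0 0 0 0.2" --pt "-0.0004 0 -0.0016 0 0 0 0.2" --pt "-0.0005 0 -0.0022 0 0 0 0.2" --pt "-0.0005 0 -0.0022 0 0 0 0.2" --pt "-0.0005 0 -0.0022 0 0 0 0.2"

```text
time: 33.25
tool_pos: [0.4963, 0.1353, 0.1125]
tool_rot: [-1.569, 0.0, -1.027]
contact_force: [4.9, 6.4, -0.4]
opening: 0.0369
```

```bash
python3 -c "
from h import *
polar(st())"
```

```text
33.25 [0.4963 0.1353 0.1125] [-8.987e+01  2.000e-02 -5.885e+01] [ 4.86  6.39 -0.41] 0.0369
r 0.1417 q_tcp 0.430 q_yaw 0.407
F radial 2.79 ccw -7.53 z -0.41
```

Call:
apply_moves --pt "0 0 -0.0008 0 0 0 0.2" --pt "0 0 -0.0016 0 0 0 0.2" --pt "0 0 -0.0024 0 0 0 0.2" --pt "0 0 -0.003 0 0 0 0.2" --pt "0 0 -0.003 0 0 0 0.2"

```text
time: 33.88
tool_pos: [0.4937, 0.134, 0.1124]
tool_rot: [-1.568, 0.001, -1.027]
contact_force: [5.2, 8.5, -2.2]
opening: 0.0369
```

```bash
python3 -c "
from h import *
polar(st())
cv2.imwrite('pics/w6.png',cams.read_camera('wrist'))"
```

```text
33.875 [0.4937 0.134  0.1124] [-8.985e+01  4.000e-02 -5.885e+01] [ 5.16  8.47 -2.15] 0.0369
r 0.1420 q_tcp 0.449 q_yaw 0.407
F radial 4.21 ccw -8.98 z -2.15
```

View pics/w6.png

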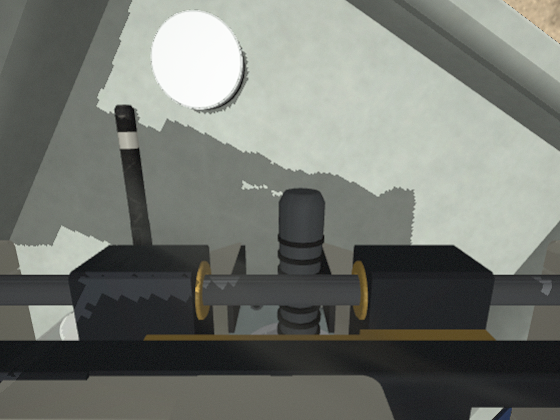

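The load is 9 N tangential and about 10 N in total, rising about 0.5 N/mm with the handle against the right pad. That is twice the drag, so the screw is at its stop. One small push more to about 10 N, hold, then let go.

Call:
apply_moves --pt "-0.0005 0 -0.001 0 0 0 0.2" --pt "-0.001 0 -0.002 0 0 0 0.2" --pt "-0.001 0 -0.002 0 0 0 0.2" --pt "-0.001 0 -0.002 0 0 0 0.2" --pt "-0.001 0 -0.002 0 0 0 0.2"

```text
time: 34.55
tool_pos: [0.4922, 0.1333, 0.1125]
tool_rot: [-1.567, -0.001, -1.027]
contact_force: [8.7, 5.4, -3.9]
opening: 0.0368
```

```bash
python3 -c "
from h import *
polar(st())"
```

```text
34.55 [0.4922 0.1333 0.1125] [-8.981e+01 -4.000e-02 -5.885e+01] [ 8.68  5.43 -3.94] 0.0368
r 0.1423 q_tcp 0.461 q_yaw 0.407
F radial -0.39 ccw -10.23 z -3.94
```

Call:
apply_moves --pt "0 0 0.004 0 0 0 0.2" --pt "0 0 0.008 0 0 0 0.2" --pt "0 0 0.012 0 0 0 0.2" --pt "0 0 0.0155 0 0 0 0.1" --pt "0 0 0.0155 0 0 0 0"

```text
time: 35.17
tool_pos: [0.5038, 0.1406, 0.1122]
tool_rot: [-1.572, 0.0, -1.027]
contact_force: [2.5, -0.1, 0.3]
opening: 0.045
```

Call:
apply_moves --pt "0 -0.01 0 0 0 0 0" --pt "0 -0.03 0 0 0 0 0" --pt "0 -0.06 0 0 0 0 0" --pt "0 -0.1 0 0 0 0 0" --pt "0 -0.13 0 0 0 0 0"

```text
time: 35.8
tool_pos: [0.5031, 0.1408, 0.2443]
tool_rot: [-1.572, 0.0, -1.027]
contact_force: [0.9, -0.2, -0.9]
opening: 0.0461
```

Run:
```python
from h import *
s=st()
g=cv2.cvtColor(cams.read_camera("wrist"),cv2.COLOR_BGR2GRAY); cv2.imwrite("pics/w7.png",g)
for q in(.3,.35,.4):print(q,proj(np.array(model(.5722,.0157,1.70715,q)["end"]),"wrist",wristE(s)).round())
```

```text
35.8 [0.5031 0.1408 0.2443] [-9.004e+01  3.000e-02 -5.884e+01] [ 0.86 -0.23 -0.92] 0.0461
0.3 [[297. 168.]]
0.35 [[287. 167.]]
0.4 [[276. 167.]]
```

Run:
```python
from h import *
st(); g=cv2.cvtColor(cams.read_camera("side"),cv2.COLOR_BGR2GRAY)
for q in(.33,.4):
  for lev in(0,.36,.6,.72):
    d=model(.5722,.0157,1.70715,q,lev); pin,tab=proj(np.array([d["pin"],d["tab"]]),"side")
    pts=[pin+(tab-pin)*t for t in np.linspace(.5,1.25,10)]
    print(q,lev,pin.round(),tab.round(),[int(cv2.getRectSubPix(g,(1,1),tuple(map(float,p)))[0,0]) for p in pts])
st()
```

```text
35.85 [0.5046 0.1411 0.2481] [-89.71  -0.12 -58.84] [ 1.75 -0.47  3.31] 0.046
0.33 0 [269. 192.] [276. 197.] [80, 87, 91, 93, 97, 101, 107, 113, 114, 116]
0.33 0.36 [269. 192.] [280. 194.] [64, 65, 67, 68, 65, 63, 62, 61, 63, 62]
0.33 0.6 [269. 192.] [282. 193.] [87, 94, 100, 102, 88, 68, 59, 61, 62, 80]
0.33 0.72 [269. 192.] [283. 192.] [113, 126, 133, 132, 100, 73, 67, 70, 78, 124]
0.4 0 [268. 192.] [277. 197.] [91, 95, 97, 98, 101, 104, 110, 113, 114, 117]
0.4 0.36 [268. 192.] [280. 194.] [66, 64, 66, 67, 65, 64, 62, 61, 62, 60]
0.4 0.6 [268. 192.] [282. 192.] [79, 86, 93, 98, 91, 72, 61, 61, 62, 77]
0.4 0.72 [268. 192.] [282. 191.] [99, 112, 125, 132, 110, 77, 67, 71, 80, 116]
35.9 [0.5046 0.1411 0.2461] [-89.74  -0.11 -58.84] [ 0.41 -0.33 -1.11] 0.0458
```

Run:
```python
from h import *
t=cv2.cvtColor(cams.read_camera("top"),cv2.COLOR_BGR2GRAY); np.set_printoptions(linewidth=200)
for lev in(0,.36,.5,.6,.72):
    print(lev,[proj(np.array([model(.5722,.0157,1.70715,q,lev)[k] for k in("pin","tab")]),"top").round(1).tolist() for q in(.3,.37)])
print(list(range(232,258)))
for r in range(168,194): print(r,t[r,232:258])
```

```text
0 [[[235.2, 187.7], [251.0, 185.9]], [[235.7, 188.7], [251.4, 185.7]]]
0.36 [[[235.2, 187.7], [249.5, 180.4]], [[235.7, 188.7], [249.5, 180.4]]]
0.5 [[[235.2, 187.7], [248.4, 178.4]], [[235.7, 188.7], [248.3, 178.5]]]
0.6 [[[235.2, 187.7], [247.5, 177.2]], [[235.7, 188.7], [247.3, 177.3]]]
0.72 [[[235.2, 187.7], [246.2, 175.8]], [[235.7, 188.7], [245.9, 176.0]]]
[232, 233, 234, 235, 236, 237, 238, 239, 240, 241, 242, 243, 244, 245, 246, 247, 248, 249, 250, 251, 252, 253, 254, 255, 256, 257]
168 [107 110 128 130 124 138 163 136  58  45  59 133 176 176 176 176 177 176 177 177 177 176 143  74  63 114]
169 [128 119 106 121 149 168 177 136  56  44  51 129 178 178 178 178 178 178 178 177 177 177 165 130 114 152]
170 [126 123 120 152 177 179 177 152  93  63  88 146 178 177 174 173 172 169 169 170 169 167 172 177 177 177]
171 [126 120 152 179 176 177 177 177 147 105 146 178 176 173 166 156 144 135 135 144 145 141 159 169 172 177]
172 [128 145 169 178 178 178 177 178 177 177 176 174 169 154 144 126 104 106 107 116 125 134 143 136 151 171]
173 [137 166 177 177 178 178 179 178 178 175 168 156 1
[... 1503 characters left out ...]
 69  68  67  67  68  67  68  69  69  69]
188 [ 36 129 177 178 146  69  27  29  63  81  70  69  69  69  68  68  67  68  68  69  69  69  69  69  69  68]
189 [ 21 105 161 166 131  64  29  32 102 121  79  68  68  67  67  69  68  69  69  69  69  69  69  69  68  74]
190 [ 18  34  86  99  58  29  29  74 149 169 121  74  67  69  69  69  69  70  69  69  68  69  69  68  79 110]
191 [ 19  21  30  29  30  29  49 137 185 188 166 116  87  70  69  69  70  69  69  69  69  69  68  79 121 160]
192 [ 50  32  30  32  33  71 127 168 187 184 177 169 144 110  91  75  71  69  69  67  78  90 105 131 158 145]
193 [ 84  65  79 101 105 154 189 187 187 184 177 180 183 171 140 116 116 116 117 114 129 142 154 163 130  80]
```

```bash
python3 -c "
from h import *
st(); print(robot.hand_in())"
```

```text
35.95 [0.5038 0.1409 0.244 ] [-8.990e+01 -4.000e-02 -5.884e+01] [-0.13 -0.41 -0.23] 0.0461
the job is handed in; nothing more can be done
None
```

I flipped the lever to the loosening side, backed the screw out to its stop, snugged it at about 10 N, let go and handed in at about 36 s. No verdict was reported.

- **Lever:** The first push left it only about halfway, at roughly 0.4 rad. I noticed this only after one to-and-fro of the handle, during which I read about 1 N at most and no screw drag. I went back and pushed it fully over. The last top picture shows the tab at about 0.7 rad.
- **Screw:** Two loosening strokes ran at a steady 4 N or so. The load then climbed past 9 N with the handle at about 0.35 rad, well short of its 0.84 limit, so I took that as the screw's stop. I snugged it at 10.2 N tangential, about 11 N in total, which was the highest load I saw.
- **Release:** The gripper is about 130 mm above its working height at the handle, and the measured force is about zero. I kept clear of the other things on the cart, but did not re-measure their positions.
- **Not confirmed:** I could not see the screw itself. That it stayed put before the lever was fully over, and that it is now at its stop, rests on the measured forces only.

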